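Zero the colour reader, bring the swatch under it and hold it at read height

ROBOT

A 6-joint arm with a two-finger parallel gripper is mounted at the origin on the work surface. World frame = base frame: x ahead of the robot, y to its left, z up, the work surface at z = 0. Lengths are in m, angles in rad, forces in N, time in s.
With the tool pointing down it reaches from about 0.3 to 0.875 m from the base axis. Payload 6.4 kg.
Tool frame: the origin (TCP) lies between the finger pads, 19 mm behind the fingertips; this is the grasp point; z points along the fingers, y is the direction in which the jaws open and shut (so a half turn about z gives the same grasp; the last joint's range is limited). The gripper opens to 85 mm and grips with 20 to 120 N. Pads are 22 mm wide; open, the fingers measure 114 mm over their backs; the gripper's body (76 mm by 85 mm) begins 54 mm behind the grasp point. The pads swing forward as they close: fully open they stand 13 mm farther back than shut.
Start: joints at [1.118, 0.181, 1.607, -0, 1.354, -0.206], TCP at [0.14, 0.558, 0.25] pointing down, gripper open.
Joint ranges: [-2.99, 2.99], [-0.89, 2.07], [0.3, 2.58], [-1.14, 4.28], [0, 2.63], [-3.12, 3.12]. Speed limits (rad/s): [2.57, 2.57, 3.01, 3.14, 3.14, 3.14].

INTERFACE

Orientations are given as a unit quaternion [w, x, y, z].
In Python, from bench import ctrl gives the robot as it stands. The module is installed in compiled form; this text tells all that it offers.
- The arm moves only by the tool arm_command, never from a script. Its argument "plan" is one flat list of numbers, 4 for each row, row after row: the shift along the tool's x, y, z in mm, then the turn about the tool's z in rad. A call has 1 to 20 rows; each row shifts and turns the commanded pose from where the row before left it, along the tool's axes as they then stand; what a row does not reach is not made up. A row lasts 1/10 s, in which the tool goes at most 50 mm and 8.59 degrees, less where a joint would pass 70% of its speed; a pose out of reach is approached as far as the arm can. A call is refused whole if a number of a shift passes 50 or a number of a turn 0.15, either way. A call with a gripper value outside its range is refused whole. "grip" is the opening, from 0 (shut) to 1 (fully open), set as the call begins (left out, the last holds). The fingers move at their own pace and stop on an object; the grip force is fixed at half the most. Time passes only in rows, so rows that do not move let the fingers close. It gives the time, the measured TCP pose, the force and the opening at its end, in the units of the state.
- ctrl.get_obs(): the state, without advancing time (a new reading comes with each control period).
- ctrl.camera(name): name is "scene" or "side" or "wrist"; returns a dict with "color" (400x640x3 uint8, red, green, blue), "camera_matrix" (3x3 intrinsics, pixels), "eye" and "attitude" of the camera in the world; the wrist camera has in their place "T_tool_cam" (4x4, takes a point from camera to tool coordinates, whose origin is the TCP and whose axes are the flange's). Camera axes: x right, y up, looking along -z (the intrinsics and any distortion apply to the point x, -y, -z); pixel columns grow to the right and rows downward; lengths in m; the calibration is good to about 2 mm. A picture is of the moment at which its call begins: read the wrist's pose just before it. There is no depth.
- ctrl.hand_in(): hands the job in, once; it reports no verdict.
The state is a dict: "time_s": time; "q": joint angles; "dq": joint speeds; "joint_efforts": joint torques, N m; "eef_pos": TCP position; "eef_rot": TCP orientation; "wrist_force": force on the tool from outside, world axes, zero at the start; "torque": the same for the moment, N m; "opening": opening from 0.0 (shut) to 1.0 (fully open).
Only numpy, scipy, OpenCV 4.12 (cv2) and the standard library are available. Lean on these libraries where they do the work, as an engineer would, in place of code of your own. Each camera call takes 0.05 s, during which the arm holds its last target. There are 200 camera calls.

TASK

On the colour-reader stand, slide the carriage by its knob until the round tile is centred under the reader's nose and let it rest there a second, cap still up, so that the reader zeroes; then slide it on until the square swatch is centred under the nose. Then let go of the knob, press the cap on top of the reader down 12 mm with the fingertips (the ring on its stem is then level with the collar, and it must never be rammed down to its stop), and finish the program while still holding it there. Leave the tin, the pot and the brush where they are.

Things in the scene. Friction and masses are not known exactly. Their poses are not given: they have to be found in the camera images.
- stand: Grey fixed reader stand. Origin on the table under the nose; x from knob side to column, y the carriage's cross travel, z up. Base 280 x 260 x 12 mm (x -115 to 165). Column 30 mm dia at x = 137, 142 mm tall; its arm (30 mm wide, z 102 to 128) holds the reader head: cylinder 46 mm dia, z 88 to 133, on the origin's axis, with a collar 32 mm dia up to z = 140. Carries all below but tin, pot, brush.
- nose_axis (a point): Fixed point on the reader's vertical axis, 79 mm above the table, at the tip of the downward-pointing nose (16 mm dia) when the cap is up: the pointer under which marks are centred. Axes as the stand's. 22 mm above the faces of tile and swatch.
- knob_top (a point): Top centre of the carriage's black upright knob: 24 mm dia, z = 68 to 108 mm above the table, on a 14 mm neck over a 32 mm wide tongue (top z = 52) that sticks out of the carriage to stand -x. Gripped from above and moved level, it takes the carriage along in x and y; the carriage cannot turn. Each slide drags with about 1.5 N and stays where left. Axes as the stand's.
- tile_mid (a point): Centre of the top face (z = 57 mm) of the round ceramic reference tile, 38 mm dia, 5 mm high, on the dark carriage plate (130 x 140 mm, top z = 52) at 140 mm stand x and 35 mm stand y from the knob.
- square_mid (a point): Centre of the top face (z = 57 mm) of the square swatch, 36 x 36 mm, 5 mm high, on the carriage plate at 190 mm stand x and -35 mm stand y from the knob. (The oblong 20 x 50 mm swatch beside the tile is not used.)
- cap_top (a point): Centre of the top of the black round cap over the reader, 40 mm dia, 14 mm thick; 184 mm above the table when up. It moves straight down with the nose on a stem; a dark ring on the stem (20 mm dia, 3 mm) sits 12 mm above the collar's top when up.
- plunger (a joint): How far the cap is pressed down, m: 0 up, 0.012 wanted, 0.022 hard stop (nose on the swatch). A spring returns it: about 5 N to start, 10 N at 0.012, 14 N at the stop.
- slide_x (a joint): Carriage position along stand x, m, -0.045 to 0.045; 0.025 puts the tile under the nose, -0.025 the square.
- slide_y (a joint): Carriage position along stand y, m, -0.055 to 0.055; -0.035 puts the tile under the nose, 0.035 the square.
- tin: Bystander: small loose steel paint tin, 74 mm dia, 85 mm tall, origin under its centre.
- pot: Bystander: loose grey sample pot with white cap, 52 mm dia, 65 mm tall, origin under its centre.
- brush: Bystander: loose paint brush about 215 mm long, lying on the table on the stand's -y side, origin under its middle.

How it is judged:
On the way, in this order (a step that is already met when the one before it is completed fails the run):
1. the round tile rests centred under the nose, cap up (horizontal distance between tile_mid and nose_axis below 0.007 m and value of joint plunger below 0.004 m), for 0.5 s.
2. then the square swatch is centred under the nose, cap up (horizontal distance between square_mid and nose_axis below 0.007 m and value of joint plunger below 0.004 m), for 0.2 s.
At the end, for the whole second after the job is handed in: The square swatch's centre is within 7 mm of the nose axis; the fingers, over the cap (TCP within 30 mm of its axis) and pushing with more than 4 N, keep the cap pressed 9 to 15 mm down through the last second; tin, pot and brush within 20 mm of where they were (horizontal distance between square_mid and nose_axis below 0.007 m and value of joint plunger between 0.009 and 0.015 m and contact force between the fingers and stand above 4 N and horizontal distance between the grasp point and cap_top below 0.03 m and distance of each of tin, pot, brush from where it was at the start of the episode below 0.02 m); the arm keeps its last pose, push and grip.
It fails at once if the cap is rammed down towards its stop (more than 19 mm) (value of joint plunger above 0.019 m).
It fails at once if tin, pot or brush is moved more than 20 mm (distance of any of tin, pot, brush from where it was at the start of the episode above 0.02 m).
It also fails if it takes over 64 s, if anything falls off the work surface, if the arm or the gripper's body presses on something with over 40 N, if the wrist force passes 120 N, or if a joint passes its speed limit or range.

## Working session

There is one attempt and no reset: what is moved stays moved. The work goes in short steps, Python scripts to look and compute and a tool call to move; the robot and the scene stay as the last step left them, time stands still between calls to the robot, and variables do not carry over. Pictures are saved under pics/ and viewed, about 8 in all and at most 12, crops included, and the job is handed in when it is done.

Besides the shell and the picture viewer there is one more tool, called after ">>>" as name(argument=value, ...) on one line, values as JSON. arm_command: Moves the arm, as the interface text tells. Its arguments: {"type":"object","properties":{"plan":{"type":"array","items":{"type":"number"}},"grip":{"type":"number"}},"required":["plan"]}

```bash
mkdir -p pics
cat > h.py <<'E'
import numpy as np, cv2, json
from bench import ctrl
def snap(name,fn):
    o=ctrl.get_obs(); c=ctrl.camera(name)
    cv2.imwrite('pics/'+fn+'.png',c['color'][:,:,::-1])
    d={k:np.array(v).tolist() for k,v in c.items() if k!='color'}
    d['p']=list(map(float,o['eef_pos']));d['r']=list(map(float,o['eef_rot']))
    json.dump(d,open('pics/'+fn+'.json','w')); return d
E
python3 - <<'E'
from h import *
for n in('scene','side','wrist'):
    d=snap(n,n+'0'); print(n,d)
a=cv2.imread('pics/scene0.png');b=cv2.imread('pics/side0.png')
print(ctrl.get_obs())
E
```

```text
scene {'camera_matrix': [[375.7642902017444, 0.0, 319.8072669477228], [0.0, 375.7642902017444, 205.4742867930625], [0.0, 0.0, 1.0]], 'eye': [0.9070097695440302, 0.42250387457490524, 0.7306739381544286], 'attitude': [0.31004708516075136, 0.12786481089152224, 0.33207965013939295, 0.8816147123785398], 'p': [0.1401953296966389, 0.5571022226661071, 0.24907237138696667], 'r': [-0.0002987097381910607, 0.12307106325065713, 0.9923974576487471, -0.0008427426346751711]}
side {'camera_matrix': [[490.13032644222017, 0.0, 322.6071519909938], [0.0, 490.13032644222017, 200.43191774781164], [0.0, 0.0, 1.0]], 'eye': [0.8999604831768482, 0.9691545538361855, 0.8121908246387346], 'attitude': [0.15878091593707871, 0.0737116574427746, 0.46031802146008666, 0.8703232338679074], 'p': [0.14024714576492156, 0.5571266467533197, 0.24909253042691848], 'r': [-0.0002952231147974003, 0.12311372232334335, 0.9923921981413452, -0.0008057835890305934]}
wrist {'camera_matrix': [[331.36480333595597, 0.0, 318.9817936020018], [0.0, 331.36480333595597, 198.9218991772261], [0.0, 0.0, 1.0]], 'T_tool_cam': [[9.050475619156932e-0
[... 406 characters left out ...]
462, -0.0007442578192496494]}
{'time_s': 0.15, 'q': array([ 1.11769907e+00,  1.81366348e-01,  1.60775618e+00,  3.31622669e-05,
        1.35375635e+00, -2.06307348e-01]), 'dq': array([ 0.00163883, -0.00201474, -0.00512978,  0.00035727,  0.00075272,
        0.00018526]), 'joint_efforts': array([ 9.33118208e-04, -4.45274949e+01, -3.51682627e+01, -3.47581781e-04,
        6.07002585e-03, -6.37930430e-05]), 'eef_pos': array([0.14027898, 0.55724185, 0.24930405]), 'eef_rot': array([-2.23533048e-04,  1.23085580e-01,  9.92395851e-01, -6.03232715e-04]), 'wrist_force': array([-0.4124598 , -0.65956927, -0.41392943]), 'torque': array([ 0.00979359, -0.02657312,  0.01441237]), 'opening': 0.9988473768606408}
```

View pics/scene0.png

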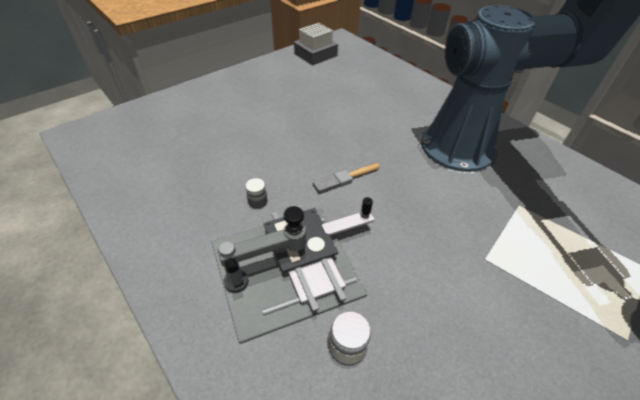

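View pics/side0.png

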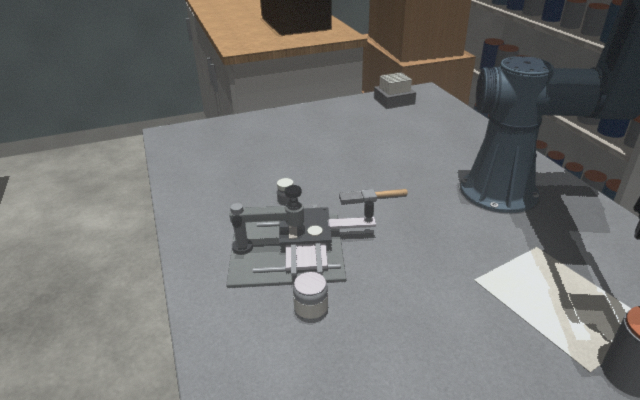

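The scene view shows the cap at (293,213), knob at (367,201), column top at (227,247) and tile at (316,244). In the side view the cap is at (293,190), the knob at (369,199), the column top at (237,209) and the tile at (315,231). The tin is near the stand's +y edge, the pot and brush on its −y side.

```bash
cat >> h.py <<'E'
from scipy.spatial.transform import Rotation as R
def cam(d):
    if 'eye' in d: return R.from_quat(d['attitude'],scalar_first=True).as_matrix(),np.array(d['eye'])
    T=np.array(d['T_tool_cam']);Rt=R.from_quat(d['r'],scalar_first=True).as_matrix()
    return Rt@T[:3,:3],Rt@T[:3,3]+np.array(d['p'])
def at(fn,u,v,z):
    d=json.load(open('pics/'+fn+'.json'));Rm,e=cam(d);K=np.array(d['camera_matrix'])
    x,y,_=np.linalg.inv(K)@[u,v,1]; r=Rm@[x,-y,-1]
    return e+r*(z-e[2])/r[2]
def px(fn,P):
    d=json.load(open('pics/'+fn+'.json'));Rm,e=cam(d);K=np.array(d['camera_matrix'])
    c=Rm.T@(np.array(P)-e); p=K@[c[0],-c[1],-c[2]]; return p[:2]/p[2]
E
python3 - <<'E'
from h import *
pts={'cap':((293,213),(293,190),.184),'knob':((367,201),(369,199),.108),'col':((227,247),(237,209),.142),'tile':((316,244),(315,231),.057),
'tintop':((350,330),(311,287),.085),'pot':((255,186),(285,184),.065),'brushhead':((315,187),(342,198),.005),'brushend':((378,168),(406,192),.005)}
for k,(a,b,z) in pts.items(): print(k,at('scene0',*a,z).round(3),at('side0',*b,z).round(3))
E
```

```text
cap [0.644 0.035 0.184] [0.645 0.039 0.184]
knob [0.455 0.056 0.108] [0.446 0.038 0.108]
col [ 0.772 -0.004  0.142] [0.776 0.006 0.142]
tile [0.596 0.049 0.057] [0.598 0.05  0.057]
tintop [0.679 0.248 0.085] [0.679 0.26  0.085]
pot [ 0.608 -0.178  0.065] [ 0.608 -0.176  0.065]
brushhead [ 0.456 -0.129  0.005] [ 0.451 -0.132  0.005]
brushend [ 0.267 -0.078  0.005] [ 0.262 -0.092  0.005]
```

>>> arm_command(plan=[-15,-15,0,0,-29,-29,0,0,-29,-29,0,0,-29,-29,0,0,-29,-29,0,0,-29,-29,0,0,-29,-29,0,0,-29,-29,0,0,-29,-29,0,0,-29,-29,0,0,-29,-29,0,0,-29,-29,0,0,-29,-29,0,0,-29,-29,0,0,-15,-15,0,0,0,0,0,0,0,0,0,0])

```text
time_s: 1.85
eef_pos: [0.4353, 0.0635, 0.2496]
eef_rot: [-0.001, 0.124, 0.992, 0.0]
wrist_force: [-0.4, 0.8, 0.3]
opening: 1.0
```

Run:
```python
from h import *
d=snap('wrist','w1');print(d['p'],d['r'])
snap('scene','s1')
```

```text
[0.4353116793571964, 0.063485504224644, 0.24960489069293648] [-0.0006108821927007318, 0.1237303148810091, 0.9923156739861683, 0.00019789838204179158]
```

View pics/w1.png

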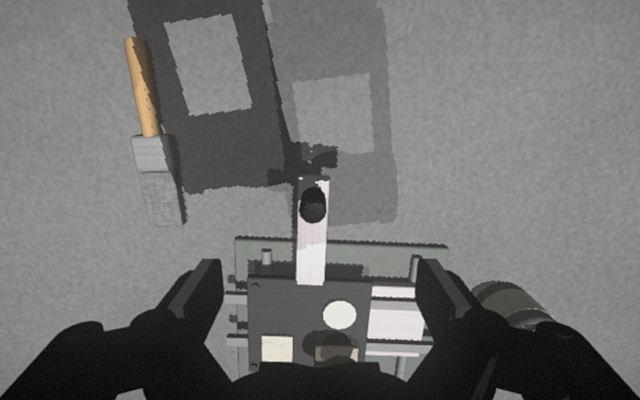

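The wrist view shows the knob top at about (313,208), tile at (340,315), square at (277,349). The base's −x edge runs from (236,237) to (447,246).

Run:
```python
from h import *
k=at('w1',313,208,.108);t=at('w1',340,315,.057);s=at('w1',277,349,.057)
a=at('w1',236,237,.012);b=at('w1',447,246,.012)
print(k,t,s,a,b,np.linalg.norm(b-a))
print('yaw base edge',np.arctan2(-(b-a)[0],(b-a)[1]))
def yaw(u,v,off): return np.arctan2(u[1],u[0])-np.arctan2(off[1],off[0])
print('yaw sq-tile',yaw(s-t,0,(50,-70)),np.linalg.norm(s-t),'knob-tile',yaw(t-k,0,(140,35)),np.linalg.norm(t-k),'knob-sq',yaw(s-k,0,(190,-35)),np.linalg.norm(s-k))
r=R.from_quat(ctrl.get_obs()['eef_rot'],scalar_first=True).as_matrix();print(r)
```

```text
[0.44869702 0.05511277 0.108     ] [0.59566461 0.04742349 0.057     ] [ 0.62302481 -0.03419806  0.057     ] [ 0.49298374 -0.05216272  0.012     ] [0.56592616 0.18828772 0.012     ] 0.2512707907966294
yaw base edge -0.29453413232000986
yaw sq-tile -0.2968126615169506 0.08608518176844279 knob-tile -0.2972505634998968 0.15575493538097493 knob-sq -0.29128309181319556 0.20240456027098244
[[-9.69911340e-01  2.43457399e-01 -6.97574955e-04]
 [ 2.43457165e-01  9.69911566e-01  4.03605518e-04]
 [ 7.74846766e-04  2.21631948e-04 -9.99999675e-01]]
```

Yaw ≈ −0.295 from several features, and tile and square both put the knob at (0.4515, 0.0546). Next I turn +0.05 to align, go above the knob, and descend.

>>> arm_command(plan=[0,0,0,0.049,-9,-2,0,0,-9,-2,10,0,0,0,22,0,0,0,22,0,0,0,22,0,0,0,22,0,0,0,22,0,0,0,18,0,0,0,12,0,0,0,6,0,0,0,0,0,0,0,0,0])

```text
time_s: 3.25
eef_pos: [0.4523, 0.0544, 0.0945]
eef_rot: [0.0, 0.147, 0.989, -0.0]
wrist_force: [-0.9, -0.6, 0.4]
opening: 1.001
```

Run:
```python
from h import *
snap('scene','s2');snap('side','d2');snap('wrist','w2')
def crop(fn,x0,y0,x1,y1,W):
    a=cv2.imread('pics/%s.png'%fn)[y0:y1,x0:x1]; return cv2.resize(a,None,fx=4,fy=4,interpolation=cv2.INTER_CUBIC)
# cap/knob area
cv2.imwrite('pics/c2.png',np.vstack([crop('s2',210,190,400,262,0),crop('d2',215,170,405,242,0)]))
print(ctrl.get_obs()['eef_pos'],ctrl.get_obs()['wrist_force'])
```

```text
[0.45251061 0.05432399 0.09484865] [ 0.08320028  0.17399478 -0.31840573]
```

View pics/c2.png

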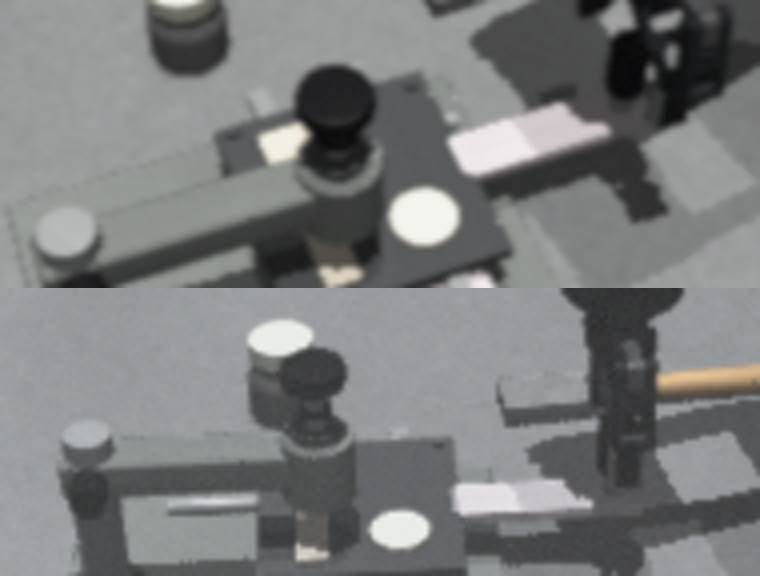

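The crops show, in scene pixels, the cap at (294,214.3), column top (226.5,248.3) and tile (316,244). In side pixels they are the cap at (293.3,190.8), column top (236.8,208.5) and tile (315,230.5). The knob sits between the open fingers.

Run:
```python
from h import *
c,s=np.cos(-.295),np.sin(-.295);Rz=np.array([[c,-s],[s,c]])
T=[]
for f,cap,col,t in(('s2',(294,214.3),(226.5,248.3),(316,244)),('d2',(293.3,190.8),(236.8,208.5),(315,230.5))):
    C,L,t=at(f,*cap,.184)[:2],at(f,*col,.142)[:2],at(f,*t,.057)[:2]
    n=L-Rz@[.137,0]
    print(f,'cap',C.round(4),'nose via col',n.round(4),'tile',t.round(4),'yaw',np.arctan2(*(L-C)[::-1]),np.linalg.norm(L-C),'need stand move', (Rz.T@(C-t)).round(4),(Rz.T@(n-t)).round(4))
```

```text
s2 cap [0.6441 0.0389] nose via col [0.6434 0.0382] tile [0.5961 0.0486] yaw -0.30197184448465697 0.13654980177592635 need stand move [0.0487 0.0047] [0.0483 0.0038]
d2 cap [0.645  0.0422] nose via col [0.6447 0.0435] tile [0.5968 0.048 ] yaw -0.28600297571459254 0.13630074357757704 need stand move [0.0478 0.0084] [0.0471 0.0096]
```

>>> arm_command(plan=[0,0,0,0,0,0,0,0,0,0,0,0,0,0,0,0,0,0,0,0,0,0,0,0,0,0,0,0,0,0,0,0,0,0,0,0,0,0,0,0], grip=0)

```text
time_s: 4.4
eef_pos: [0.4519, 0.0544, 0.0942]
eef_rot: [0.0, 0.147, 0.989, -0.0]
wrist_force: [-1.8, -0.7, 5.7]
opening: 0.262
```

Gripped (opening 0.262). Moving carriage +48 stand x, +5 stand y, then checking.

>>> arm_command(plan=[-3,0,0,0,-6,0,0,0,-6,1,0,0,-6,1,0,0,-6,1,0,0,-6,1,0,0,-6,1,0,0,-6,0,0,0,-3,0,0,0,0,0,0,0,0,0,0,0,0,0,0,0])

```text
time_s: 5.6
eef_pos: [0.4995, 0.0452, 0.0942]
eef_rot: [0.001, 0.147, 0.989, -0.0]
wrist_force: [1.0, 0.1, 3.9]
opening: 0.263
```

Run:
```python
from h import *
snap('scene','s3');snap('side','d3');snap('wrist','w3')
def crop(fn,x0,y0,x1,y1,f=4):
    a=cv2.imread('pics/%s.png'%fn)[y0:y1,x0:x1]; return cv2.resize(a,None,fx=f,fy=f,interpolation=cv2.INTER_CUBIC)
o=np.hstack([crop('s3',240,200,340,275),crop('d3',250,180,350,255)])
o=np.vstack([o,crop('w1',200,225,466,275,3)[:, :800] if 0 else cv2.resize(crop('w1',200,220,466,290,3),(800,210))])
cv2.imwrite('pics/c3.png',o)
print(ctrl.get_obs()['eef_pos'],ctrl.get_obs()['wrist_force'])
```

```text
[0.49935681 0.04516406 0.09422783] [1.4047164  0.31701718 5.1757592 ]
```

View pics/c3.png

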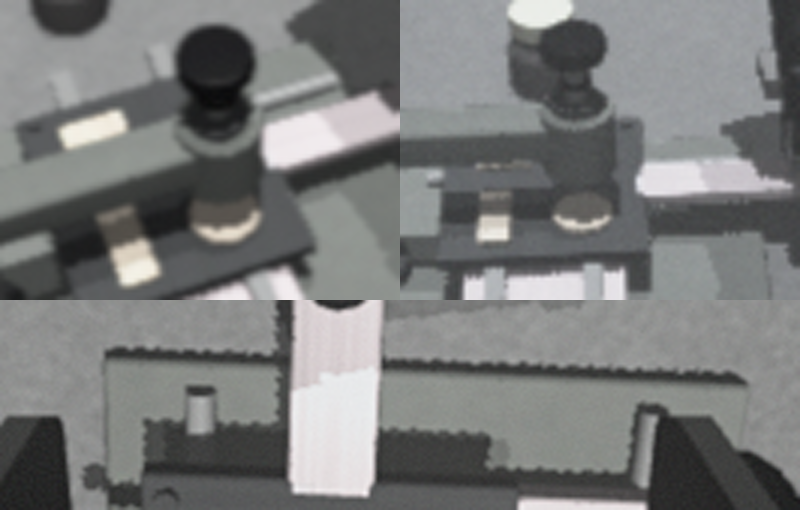

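View pics/w3.png

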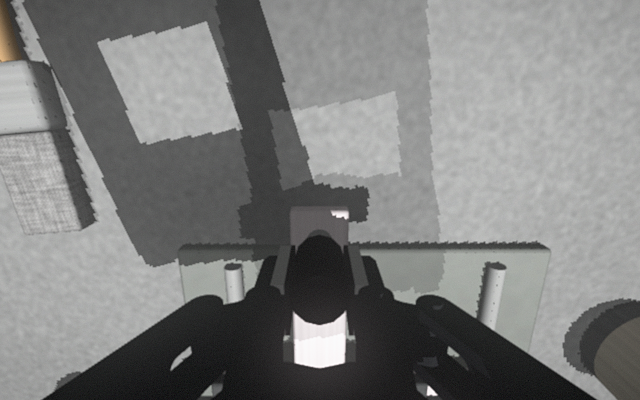

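In the crop, scene tile centre ≈ (296.3,253.6) and side ≈ (295.6,232.8), partly under the nose. The wrist view shows base corners at (181,250) and (549,250).

Run:
```python
from h import *
c,s=np.cos(-.295),np.sin(-.295);Rz=np.array([[c,-s],[s,c]])
for f,t,cap in(('s3',(296.3,253.6),(240+215/4,200+56/4)),('d3',(295.6,232.8),(250+172/4,180+40/4))):
    t=at(f,*t,.057)[:2];C=at(f,*cap,.184)[:2]
    print(f,'tile',t.round(4),'cap',C.round(4),'stand diff',(Rz.T@(C-t)).round(4))
p=np.array(ctrl.get_obs()['eef_pos'])[:2]
print('tile from TCP',p+Rz@[.14,.035])
for f,a,b,k in(('w3',(181,250),(549,250),p),('w1',(235.6,240),(448.3,247.6),np.array([.4515,.0546]))):
    a=at(f,*a,.012)[:2];b=at(f,*b,.012)[:2];m=(a+b)/2
    print(f,a.round(4),b.round(4),'len',np.linalg.norm(b-a),'nose',(m+Rz@[.115,0]).round(4),'knob rel mid, stand',(Rz.T@(k-m)).round(4), 'yaw',np.arctan2(-(b-a)[0],(b-a)[1]))
print('nose mean implied')
```

```text
s3 tile [0.6452 0.042 ] cap [0.644 0.038] stand diff [-0.     -0.0041]
d3 tile [0.6449 0.0391] cap [0.6446 0.0386] stand diff [-0.0001 -0.0006]
tile from TCP [0.64348501 0.03794856]
w3 [ 0.496 -0.052] [0.5692 0.1882] len 0.25108761287524517 nose [0.6427 0.0347] knob rel mid, stand [-0.0252 -0.0316] yaw -0.2957387126115407
w1 [ 0.4965 -0.0539] [0.5684 0.1895] len 0.2537538838349362 nose [0.6425 0.0344] knob rel mid, stand [-0.0736 -0.0362] yaw -0.2870900829541245
nose mean implied
```

x agrees; y should shift about −2.5 mm. Correct, rest over a second, then move on by (−50, +70).

>>> arm_command(plan=[0,-1.5,0,0,0,-1,0,0,0,0,0,0,0,0,0,0,0,0,0,0,0,0,0,0,0,0,0,0,0,0,0,0,0,0,0,0,0,0,0,0,0,0,0,0,0,0,0,0,0,0,0,0,0,0,0,0,0,0,0,0,0,0,0,0,0,0,0,0,0,0,0,0])

```text
time_s: 7.55
eef_pos: [0.4986, 0.0428, 0.0942]
eef_rot: [0.0, 0.147, 0.989, 0.0]
wrist_force: [1.7, -0.3, 5.8]
opening: 0.263
```

>>> arm_command(plan=[2.5,3.5,0,0,5,7,0,0,5,7,0,0,5,7,0,0,5,7,0,0,5,7,0,0,5,7,0,0,5,7,0,0,5,7,0,0,5,7,0,0,2.5,3.5,0,0,0,0,0,0,0,0,0,0,0,0,0,0,0,0,0,0,0,0,0,0])

```text
time_s: 9.15
eef_pos: [0.4703, 0.1251, 0.0942]
eef_rot: [-0.001, 0.147, 0.989, 0.0]
wrist_force: [-1.9, 2.0, 8.7]
opening: 0.266
```

Run:
```python
from h import *
snap('scene','s4');snap('side','d4');snap('wrist','w4')
def crop(fn,x0,y0,x1,y1,f=4):
    a=cv2.imread('pics/%s.png'%fn)[y0:y1,x0:x1]; return cv2.resize(a,None,fx=f,fy=f,interpolation=cv2.INTER_CUBIC)
o=np.hstack([crop('s4',240,200,340,275),crop('d4',250,180,350,255)])
w=crop('w4',80,230,600,280,1)
o=np.vstack([o,cv2.resize(cv2.imread('pics/w4.png')[200:360,0:640],(800,200))])
cv2.imwrite('pics/c4.png',o)
print(ctrl.get_obs()['eef_pos'],ctrl.get_obs()['wrist_force'])
```

```text
[0.47033305 0.12515494 0.09417006] [-1.03360042  1.74093959  8.41811067]
```

View pics/c4.png

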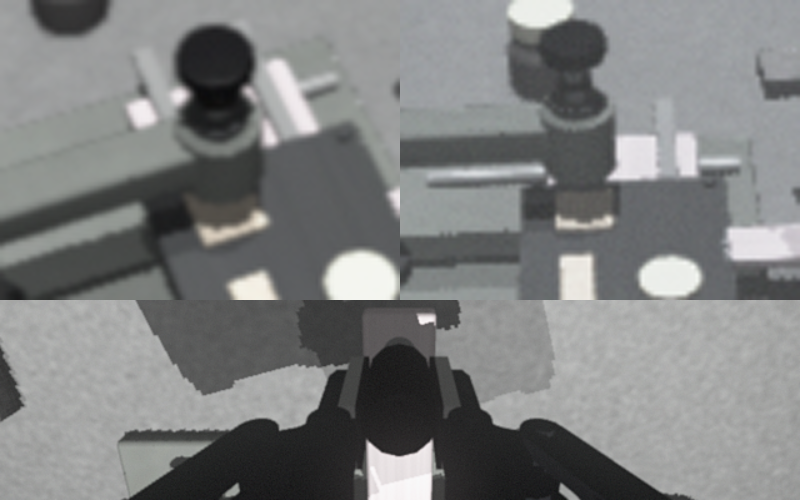

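The square's +y edge shows at scene (291,261.5)–(307.2,256.2) and side (289,237)–(303,237), under the nose.

Run:
```python
from h import *
c,s=np.cos(-.295),np.sin(-.295);Rz=np.array([[c,-s],[s,c]])
for f,a,b,cap in(('s4',(291,261.5),(307.2,256.2),(240+215/4,200+56/4)),('d4',(289,237),(303,237),(250+172/4,180+40/4))):
    a=at(f,*a,.057)[:2];b=at(f,*b,.057)[:2];C=at(f,*cap,.184)[:2];m=(a+b)/2-Rz@[0,.018]
    print(f,'sq',m.round(4),np.linalg.norm(a-b),'cap',C.round(4),'stand diff',(Rz.T@(C-m)).round(4))
p=np.array(ctrl.get_obs()['eef_pos'])[:2]
print('sq from TCP',p+Rz@[.19,-.035])
```

```text
s4 sq [0.6433 0.0393] 0.03667177764832628 cap [0.644 0.038] stand diff [ 0.0011 -0.001 ]
d4 sq [0.6438 0.0382] 0.03453149400439877 cap [0.6446 0.0386] stand diff [0.0007 0.0007]
sq from TCP [0.64194956 0.03642629]
```

Square is within ~1–2 mm in both views. Releasing, and lifting straight up.

>>> arm_command(plan=[0,0,0,0,0,0,0,0,0,0,0,0,0,0,0,0,0,0,0,0,0,0,0,0,0,0,-6,0,0,0,-14,0,0,0,-20,0,0,0,-22,0,0,0,-22,0,0,0,-22,0,0,0,-22,0,0,0,-14,0,0,0,-8,0,0,0,0,0], grip=1)

```text
time_s: 10.9
eef_pos: [0.4714, 0.1244, 0.2449]
eef_rot: [0.001, 0.147, 0.989, 0.0]
wrist_force: [0.6, -0.2, -0.1]
opening: 1.002
```

>>> arm_command(plan=[-6,-1,0,0,-15,-3,0,0,-25,-4,0,0,-25,-4,0,0,-25,-4,0,0,-25,-4,0,0,-25,-4,0,0,-22,-4,0,0,-15,-3,0,0,-8,-2,0,0,0,0,0,0,0,0,0,0,0,0,0,0,0,0,0,0], grip=0)

```text
time_s: 12.3
eef_pos: [0.6437, 0.0376, 0.2442]
eef_rot: [0.0, 0.147, 0.989, 0.0]
wrist_force: [-0.3, -0.1, 0.3]
opening: 0.003
```

Run:
```python
from h import *
snap('scene','s5');snap('side','d5')
def crop(fn,x0,y0,x1,y1,f=4):
    a=cv2.imread('pics/%s.png'%fn)[y0:y1,x0:x1]; return cv2.resize(a,None,fx=f,fy=f,interpolation=cv2.INTER_CUBIC)
cv2.imwrite('pics/c5.png',np.hstack([crop('s5',240,150,340,275),crop('d5',250,130,350,255)]))
o=ctrl.get_obs();print(o['eef_pos'],o['wrist_force'],o['opening'],o['time_s'])
```

```text
[0.64381132 0.03751036 0.24430009] [ 0.1639924  -0.54141879 -0.04524738] 0.0015528531334919927 12.4
```

View pics/c5.png

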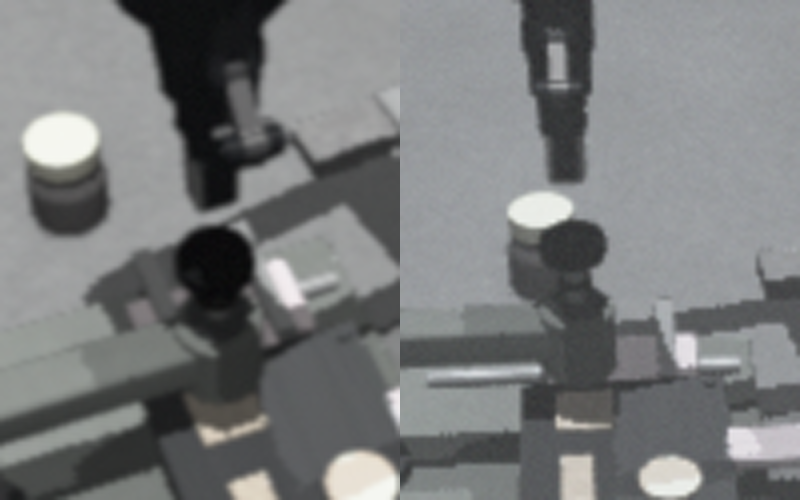

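Carriage stayed put, and the shut fingertips stand centred over the cap. Descending to just above it, then in small steps.

>>> arm_command(plan=[0,0,6,0,0,0,10,0,0,0,10,0,0,0,6,0,0,0,3,0,0,0,1,0,0,0,0,0,0,0,0,0])

```text
time_s: 13.2
eef_pos: [0.6444, 0.0371, 0.2085]
eef_rot: [0.0, 0.147, 0.989, 0.0]
wrist_force: [-0.2, -0.2, 0.3]
opening: -0.001
```

>>> arm_command(plan=[0,0,1,0,0,0,1,0,0,0,1,0,0,0,1,0,0,0,1,0,0,0,1,0,0,0,1,0,0,0,0,0,0,0,0,0,0,0,0,0])

```text
time_s: 14.2
eef_pos: [0.6441, 0.0371, 0.2015]
eef_rot: [0.0, 0.147, 0.989, -0.0]
wrist_force: [-1.7, 0.8, 5.9]
opening: -0.001
```

Contact at ~5.9 N, about 1.5–2 mm pressed, as expected (contact TCP 0.203).

>>> arm_command(plan=[0,0,1,0,0,0,1.5,0,0,0,1.5,0,0,0,1.5,0,0,0,1.5,0,0,0,1.5,0,0,0,1,0,0,0,0.5,0,0,0,0,0,0,0,0,0,0,0,0,0])

```text
time_s: 15.3
eef_pos: [0.6441, 0.0371, 0.1922]
eef_rot: [0.0, 0.147, 0.989, -0.0]
wrist_force: [-3.7, -0.1, 8.5]
opening: 0.0
```

Run:
```python
from h import *
snap('scene','s6');snap('side','d6')
def crop(fn,x0,y0,x1,y1,f=4):
    a=cv2.imread('pics/%s.png'%fn)[y0:y1,x0:x1]; return cv2.resize(a,None,fx=f,fy=f,interpolation=cv2.INTER_CUBIC)
cv2.imwrite('pics/c6.png',np.hstack([crop('s6',240,150,340,275),crop('d6',250,130,350,255)]))
F=[ctrl.get_obs()['wrist_force']]
for _ in range(6): ctrl.camera('side');F.append(ctrl.get_obs()['wrist_force'])
o=ctrl.get_obs();print(o['eef_pos'],np.mean(F,0),np.std(F,0),o['time_s'])
```

```text
[0.64411663 0.03711634 0.19222048] [-4.46748252  0.38434694  8.93838554] [0.6847593  0.40097918 0.4556297 ] 15.7
```

View pics/c6.png

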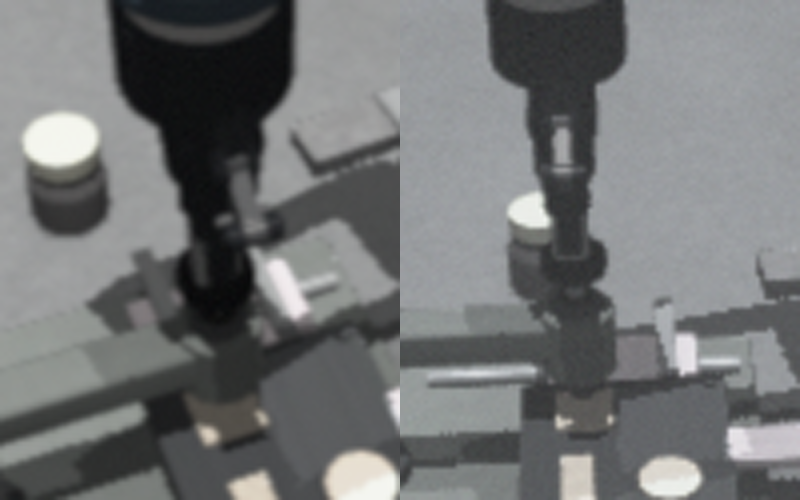

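Nominal depth by TCP is about 10.8 mm, by force about 9.5 mm and by image about 11 mm. Adding 1.3 mm puts all of these inside 9–15.

>>> arm_command(plan=[0,0,0.7,0,0,0,0.6,0,0,0,0,0,0,0,0,0,0,0,0,0,0,0,0,0,0,0,0,0])

```text
time_s: 16.4
eef_pos: [0.6441, 0.0371, 0.191]
eef_rot: [0.0, 0.147, 0.989, -0.0]
wrist_force: [-4.4, 0.4, 9.1]
opening: 0.0
```

Run:
```python
from h import *
F=[]
for i in range(6): snap('side','d7');F.append(ctrl.get_obs()['wrist_force'])
o=ctrl.get_obs();print(o['eef_pos'],np.mean(F,0))
# vertical shift of nose/cap in side image vs before pressing: cap-edge template match
a=cv2.imread('pics/d5.png')[:,:,1];b=cv2.imread('pics/d7.png')[:,:,1]
print('expected px shift for 12mm',px('d7',[.644,.0375,.172])-px('d7',[.644,.0375,.184]))
U=lambda g:cv2.resize(g,None,fx=4,fy=4,interpolation=cv2.INTER_CUBIC)
t=U(a[190:202,283:305]);m=cv2.matchTemplate(U(b[185:220,278:310]),t,cv2.TM_CCOEFF_NORMED)
_,v,_,l=cv2.minMaxLoc(m);print('lower cap edge shift px',l[0]/4-5,l[1]/4-5,v)
```

```text
[0.64412364 0.0371363  0.19102961] [-4.56961525  0.16200758  9.39104131]
expected px shift for 12mm [0.26384877 4.25554074]
lower cap edge shift px 1.0 2.5 0.9282705783843994
```

```bash
python3 -c "
from bench import ctrl
print(ctrl.hand_in()); o=ctrl.get_obs(); print(o['time_s'],o['eef_pos'],o['wrist_force'])"
```

```text
the job is handed in; nothing more can be done
None
the job is handed in; nothing more can be done
```

The job is handed in, with the fingers still holding the cap down. `hand_in` gave no verdict, so success is judged from my own checks.

- **Tile:** I slid it under the nose by the knob. Before the last 2.5 mm y correction the camera estimates put it 0–4 mm off. It then rested about 1.6 s with the cap up.
- **Square:** I moved the carriage on by (−50, +70) mm. Both fixed cameras put the square 1–2 mm from the nose axis, and it still looked in place after I let go of the knob.
- **Cap:** I pressed it with shut fingertips. The final TCP height of 0.191 m means about 12 mm down. The vertical force of 9.4 N suggests 10.6 mm, and the force slope about 13 mm. All are within the 9–15 mm wanted, and the fingers are about 1 mm from the estimated cap axis.
- **Disagreements:** A rough image match of the cap's shift gave only 2.5 pixels against 4.3 expected. I set it aside because the template included background. There was also a steady sideways force of about 4.5 N at the wrist while pressing.
- **Bystanders:** The arm never came near the tin, pot or brush. The pot looked unmoved in the last pictures. I did not measure the tin or brush again at the end.

The last clock reading, taken before the final check pictures, was 16.4 s of the 64 s allowed.

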